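Set up a pair of handle scales for line reaming under the bush plate

TASK

The two reddish-brown knife-handle scales are to be reamed as a pair: one already lies in the pin nest, so stack its mate from the bench squarely on top of it (not the dark one, which belongs to another handle) and let go. Then pick up the blued-steel bush plate, find its marked end by the small corner notch and set it over the pair, marked side up, with the notch at the brass key pin so that it drops in between the tall pins flat onto the upper scale. Finish while still gripping the plate by its edges and pressing it firmly down on the pair, ready for the reamer; leave the dark scale, the rivet tray, the finished handle and the mug where they are.

Things in the scene. Friction and masses are not known exactly. Their poses are not given: they have to be found in the camera images.
- nest: pin nest fixed to the bench: dark grey metal base 184 x 88 x 12 mm; origin at the centre of its underside, x along its length to the key end, y across, z up. Low steel pins (6 mm thick, top 27 mm over the bench, last 3 mm tapered) stand round the scales at x +-40, y +-17.2 mm and x +-60.5, y 0: 1.5 mm play all round. No pin stands within 35 mm of its middle lengthwise
- nest_top (a point): centre of the top face of the nest's base, where the pair lies, 12 mm over the bench; axes as the nest's. Round the plate's place stand tall steel pins (8 mm thick, top 44 mm over the bench, last 5 mm tapered) at x +-50, y +-28.5 mm and x +-73.5, y 0: 1.5 mm play all round
- nest_key (a point): on the brass key pin (8 mm thick, as tall as the tall pins) at x 61.5, y 16.5 mm in the nest's frame, 33 mm over the bench, the height of the seated plate's mid-thickness. The plate's notch goes round it; turned any other way the plate lands on top of it
- plate_center (a point): centre, half-way up, of the blued-steel bush plate, 136 x 46 x 8 mm (x, y, z), 0.12 to 0.2 kg; it starts flat on the bench, marked side up, turned any way. x points to the marked end, z out of the marked face. Grip it across its 46 mm width at the middle. Seated, it is right over the nest's centre, 33 mm over the bench, x along the nest's x
- plate_notch (a point): middle of the plate's only notch (13 x 13 mm, square), cut from its +x +y corner: x 61.5, y 16.5 mm from the plate's centre, half-way up; axes as the plate's. Next to it the end of the top face bears a frosted white field with a green bar. Seated, it lies at point nest_key
- lower_center (a point): centre of the reddish-brown wooden scale that lies in the nest, half-way up; 112 x 24 x 8.5 mm (x, y, z), drilled for three rivets, loose, 12 g; either way round is good
- mate_center (a point): centre of its loose reddish-brown mate on the bench, half-way up; 112 x 25.4 x 8.5 mm (x, y, z), 12 g. Grip it across its 25 mm width at the middle. Stacked, its centre is 8.5 mm above the lower scale's; either way round is good
- dark_scale: dark brown odd scale, 112 x 26 x 8 mm, lying on the bench behind the work; origin at the centre of its underside. To be left alone
- rivet_tray: black steel tray of rivets, 85 x 135 x 33 mm, at the back; origin at the centre of its underside. To be left alone
- handle_pair: finished pair of scales on a tang, 112 x 29 x 18 mm, at the back right; origin at the centre of its underside. To be left alone
- mug: coffee mug, 86 x 121 x 90 mm, at the back left; origin at the centre of its underside. To be left alone
- mate_scale: the loose mate as a whole; origin at the centre of its underside, axes as point mate_center
- plate: the bush plate as a whole; origin at the centre of its underside, axes as point plate_center

How it is judged:
By the outcome, as a careful person would: the job done as asked, in the order asked, and still so for the second after the job is handed in, while the arm keeps its last pose, push and grip.
It also fails if it takes over 61 s, if anything falls off the work surface, if the arm or the gripper's body presses on something with over 40 N, if the wrist force passes 120 N, or if a joint passes its speed limit or range.

ROBOT

A 6-joint arm with a two-finger parallel gripper is mounted at the origin on a cart in front of the work surface, level with it; the furniture and walls round the work are solid. World frame = base frame: x ahead of the robot, y to its left, z up, the work surface at z = 0. Lengths are in m, angles in rad, forces in N, time in s.
With the tool pointing down it reaches from about 0.35 to 0.975 m from the base axis. Payload 4.9 kg.
Tool frame: the origin (TCP) lies on the front face of the gripper's body, between the roots of the fingers; the fingertips stand ctrl.finger_overhang ahead of it and the grasp point (between the pads) lies 54 mm ahead of it (ctrl.finger_overhang is the distance from the TCP to the fingertips, in m); z points along the fingers, y is the line along which they close (so a half turn about z gives the same grasp; the last joint's range is limited). The gripper opens to 85 mm and grips with 20 to 120 N. Pads are 22 mm wide; open, the fingers measure 114 mm over their backs; the gripper's body (76 mm by 85 mm) begins 54 mm behind the grasp point. The pads swing forward as they close: fully open they stand 13 mm farther back than shut.
Start: joints at [-1.305, 0.053, 1.613, -0, 1.476, -0.119], TCP at [0.235, -0.579, 0.304] pointing down, gripper open.
Joint ranges: [-3.01, 3.01], [-1.01, 2.22], [0.06, 2.58], [-1.02, 4.17], [0.09, 2.62], [-3.14, 3.14]. Speed limits (rad/s): [2.57, 2.57, 3.14, 3.14, 3.14, 3.14].

INTERFACE

Orientations are given as a rotation vector (axis times angle).
In Python, from station import ctrl, vision gives the robot as it stands. The module is installed in compiled form; this text tells all that it offers.
- The arm moves only by the tool drive_tool, never from a script. Its argument "rows" is a list of rows, each a list of 2 entries, a list of its own where there are three numbers: the shift along the tool's x, y, z in m, then the turn about the tool's z in rad. A call has 1 to 10 rows; each row shifts and turns the commanded pose from where the row before left it, along the tool's axes as they then stand; what a row does not reach is not made up. A row lasts 1/10 s, in which the tool goes at most 50 mm and 8.59 degrees, less where a joint would pass 70% of its speed; a pose out of reach is approached as far as the arm can. A call with a gripper value outside its range is refused whole. "jaw" is the closure, from 0 (fully open) to 1 (shut), set as the call begins (left out, the last holds). The fingers move at their own pace and stop on an object; "grip_force" is the grip in N (left out, the last holds). Time passes only in rows, so rows that do not move let the fingers close. It gives the time, the measured TCP pose, the force, the opening and the grip force at its end, in the units of the state.
- ctrl.get_obs(): the state, without advancing time (a new reading comes with each control period).
- vision.get_image(name): name is "scene" or "top" or "wrist"; returns a dict with "image" (384x512x3 uint8, blue, green, red), "vertical_fov" (degrees; the focal length in pixels is half the picture's height over the tangent of half this angle, whatever the lens; pixels are square), "cx", "cy" (the principal point, pixels), "R" (3x3) and "t" (3): a world point X has camera coordinates R X + t. Camera axes: x right, y down, z forward; pixel columns grow to the right and rows downward; lengths in m; the calibration is good to about 2 mm. A picture is of the moment at which its call begins. There is no depth.
- ctrl.finish_job(): hands the job in; it is judged then, once.
The state is a dict: "t": time; "q": joint angles; "dq": joint speeds; "effort": joint torques, N m; "tool_pos": TCP position; "tool_rot": TCP orientation; "contact_force": force on the tool from outside, world axes, zero at the start; "wrist_torque": the same for the moment, N m; "opening": finger opening in m; "grip_force": force on a finger pad.
Only numpy, scipy, OpenCV 4.12 (cv2) and the standard library are available. Lean on these libraries where they do the work, as an engineer would, in place of code of your own. Each camera call takes 0.05 s, during which the arm holds its last target. There are 200 camera calls.

## Working session

There is one attempt and no reset: what is moved stays moved. The work goes in short steps, Python scripts to look and compute and a tool call to move; the robot and the scene stay as the last step left them, time stands still between calls to the robot, and variables do not carry over. Pictures are saved under pics/ and viewed, at most 10 in all, crops included, and the job is handed in when it is done.

Besides the shell and the picture viewer there is one more tool, called after "Emit:" as name([rows], argument=value, ...), one row to a line, values as JSON. drive_tool: Moves the arm, as the interface text tells. Its arguments: {"type":"object","properties":{"rows":{"type":"array","items":{"type":"array"}},"jaw":{"type":"number"},"grip_force":{"type":"number"}},"required":["rows"]}

```bash
mkdir -p pics; cat > h.py <<'E'
import numpy as np, cv2
from station import ctrl, vision
from scipy.spatial.transform import Rotation as Ro
def cap(n):
    d=vision.get_image(n); return d
def K(d):
    f=d["image"].shape[0]/2/np.tan(np.radians(d["vertical_fov"])/2); return f
def ray(d,uv,z):
    f=K(d); R=np.array(d["R"]);t=np.array(d["t"])
    c=-R.T@t; v=R.T@np.array([(uv[0]-d["cx"])/f,(uv[1]-d["cy"])/f,1])
    return c+v*(z-c[2])/v[2]
def proj(d,X):
    f=K(d); p=np.array(d["R"])@np.array(X)+d["t"]; return np.array([f*p[0]/p[2]+d["cx"],f*p[1]/p[2]+d["cy"]])
E
python3 - <<'E'
from h import *
ims=[]
for n in ["scene","top"]:
    d=cap(n); cv2.imwrite(f"pics/{n}0.png",d["image"]); print(n,d["vertical_fov"],-np.array(d["R"]).T@d["t"])
o=ctrl.get_obs(); print(o["t"],o["tool_pos"],o["tool_rot"],o["opening"],ctrl.finger_overhang)
E
```

```text
scene 50.21384867616282 [0.02770147 0.64241474 0.72139233]
top 53.19577139583096 [0.49890215 0.0457826  1.20460013]
0.1 [ 0.23447928 -0.57889116  0.30278604] [-3.08181301e+00 -6.00370168e-01  2.56547107e-04] 0.08567477405242359 0.0726
```

View pics/top0.png

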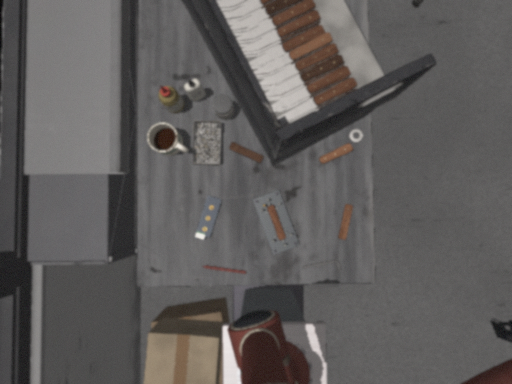

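View pics/scene0.png

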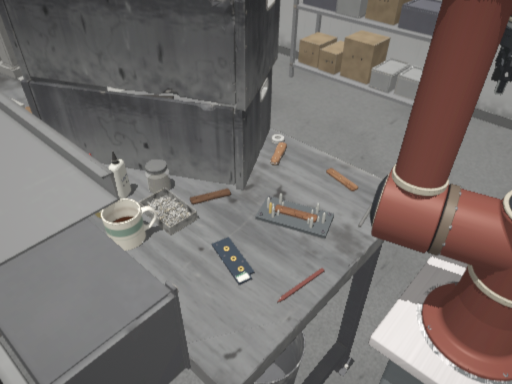

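The top view shows the plate at (208,218) with its white end at the lower left, and the nest at (276,222). The mate is at (346,221), the dark scale at (246,152), and the finished handle at (336,154).

```bash
python3 - <<'E'
from h import *
d=cap("top")
for n,uv,z in [("plate",(208,218),.008),("platewhite",(200,236),.008),("nest",(276,222),.012),("mate",(346,221),.0085),("mate1",(349,205),.0085),("mate2",(343,238),.0085),("n1",(264,194),.012),("n2",(289,249),.012)]:
    print(n,ray(d,uv,z).round(3))
big=cv2.resize(d["image"][130:290,180:380],None,fx=4,fy=3.75*4/3.75,interpolation=cv2.INTER_CUBIC); 
cv2.imwrite("pics/topcrop.png",cv2.resize(d["image"][140:290,180:380],None,fx=4,fy=4,interpolation=cv2.INTER_CUBIC))
w=cap("wrist"); o=ctrl.get_obs(); M=Ro.from_rotvec(o["tool_rot"]).as_matrix()
print("tool R",M.round(3)); c=-np.array(w["R"]).T@w["t"]; print("cam in tool",(M.T@(c-o["tool_pos"])).round(4)); print((np.array(w["R"])@M).round(3),w["vertical_fov"],w["cx"],w["cy"])
E
```

```text
plate [0.481 0.201 0.008]
platewhite [0.425 0.226 0.008]
nest [ 0.466 -0.01   0.012]
mate [ 0.467 -0.229  0.008]
mate1 [ 0.516 -0.24   0.008]
mate2 [ 0.414 -0.219  0.008]
n1 [0.553 0.026 0.012]
n2 [ 0.382 -0.049  0.012]
tool R [[ 0.927  0.375 -0.   ]
 [ 0.375 -0.927  0.001]
 [ 0.    -0.001 -1.   ]]
cam in tool [ 0.0669 -0.0006 -0.0699]
[[ 0.     1.    -0.   ]
 [-0.965  0.    -0.263]
 [-0.263  0.     0.965]] 65.0329982470961 256.2431143613387 188.4925431431566
```

View pics/topcrop.png

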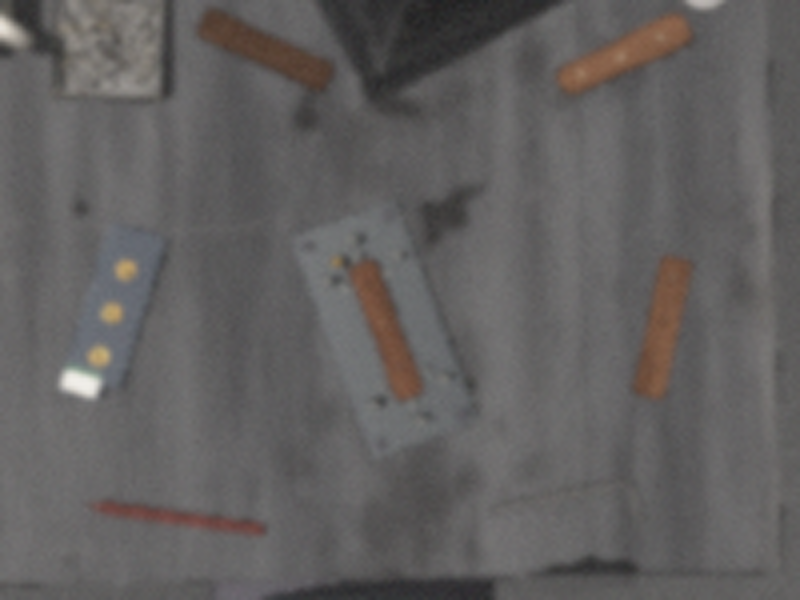

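The crop shows the nest's key pin at the far left (337,262), so nest x points away from the robot. The plate's white end is toward the robot, with the notch on its right. I'll go to hover over the mate first.

```bash
cat >> h.py <<'E'
def plan(xyz,yaw=None):
    o=ctrl.get_obs(); M=Ro.from_rotvec(o["tool_rot"]).as_matrix()
    y0=np.arctan2(M[1,0],M[0,0]); s=M.T@(np.array(xyz)-o["tool_pos"])
    print("t",round(o["t"],2),"pos",np.round(o["tool_pos"],4),"yaw",round(y0,4),"q6",round(o["q"][5],3))
    tr=0
    if yaw is not None: tr=-((yaw-y0+np.pi)%(2*np.pi)-np.pi)
    print("shift(now frame)",s.round(4),"turn",round(tr,4))
    return s,tr
E
python3 -c "
from h import *
plan([.467,-.229,.2],-.2)"
```

```text
t 0.2 pos [ 0.2345 -0.579   0.3031] yaw 0.3848 q6 -0.119
shift(now frame) [ 0.3468 -0.237   0.1035] turn 0.5848
```

Emit:
drive_tool([
  [[0.0347,-0.0237,0.0103],0],
  [[0.0347,-0.0237,0.0103],0],
  [[0.0347,-0.0237,0.0103],0],
  [[0.0347,-0.0237,0.0103],0],
  [[0.0347,-0.0237,0.0103],0],
  [[0.0347,-0.0237,0.0103],0],
  [[0.0347,-0.0237,0.0103],0],
  [[0.0347,-0.0237,0.0103],0],
  [[0.0347,-0.0237,0.0103],0],
  [[0.0347,-0.0237,0.0103],0],
], jaw=0)

```text
t: 1.2
tool_pos: [0.4679, -0.2277, 0.2005]
tool_rot: [3.083, 0.601, 0.0]
contact_force: [0.1, -0.4, -0.3]
opening: 0.0857
grip_force: 0.0
```

Emit:
drive_tool([
  [[0,0,0],0.146],
  [[0,0,0],0.146],
  [[0,0,0],0.146],
  [[0,0,0],0.146],
  [[0,0,0],0],
  [[0,0,0],0],
  [[0,0,0],0],
])

```text
t: 1.9
tool_pos: [0.4672, -0.2294, 0.2009]
tool_rot: [-3.126, 0.309, 0.0]
contact_force: [0.5, 0.4, -0.3]
opening: 0.0857
grip_force: 0.0
```

```bash
cat >> h.py <<'E'
def brown(d,z,amin=800):
    im=cv2.GaussianBlur(d["image"],(3,3),0); hsv=cv2.cvtColor(im,cv2.COLOR_BGR2HSV)
    m=((hsv[...,0]<18)&(hsv[...,1]>90)&(hsv[...,2]>50)).astype(np.uint8)*255
    m=cv2.morphologyEx(m,cv2.MORPH_CLOSE,np.ones((9,9)))
    for c in cv2.findContours(m,cv2.RETR_EXTERNAL,cv2.CHAIN_APPROX_NONE)[0]:
        if cv2.contourArea(c)<amin: continue
        P=np.array([ray(d,p,z)[:2] for p in c[:,0]])*1000
        r=cv2.minAreaRect(P.astype(np.float32)); b=cv2.boxPoints(r)
        e=[b[1]-b[0],b[2]-b[1]]; l=max(e,key=np.linalg.norm)
        print("brown px",c[:,0].mean(0).round(),"ctr",np.round(r[0],1),"size",np.round(r[1],1),"yaw",round(np.arctan2(l[1],l[0]),4))
E
python3 - <<'E'
from h import *
d=cap("wrist"); cv2.imwrite("pics/w1.png",d["image"]); brown(d,.0085); plan([0.467,-.229,.2],-.2)
E
```

```text
brown px [ 28. 240.] ctr [454.8  -4.2] size [97.2 31.6] yaw 0.3467
brown px [255. 182.] ctr [ 464.9 -227. ] size [ 23.7 110.1] yaw -0.2309
t 1.95 pos [ 0.4672 -0.2294  0.2009] yaw -0.1977 q6 1.169
shift(now frame) [-0.0003 -0.0003  0.0009] turn 0.0023
```

View pics/w1.png

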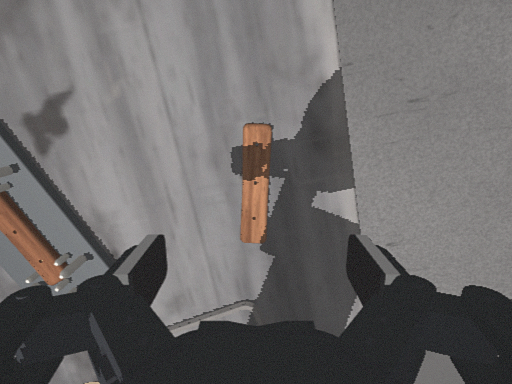

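The wrist view shows the mate centred at (255,182) between the fingers. I'll descend and grip it.

Emit:
drive_tool([
  [[-0.0026,-0.0019,0.02],0.033],
  [[0,0,0.025],0],
  [[0,0,0.025],0],
  [[0,0,0.02],0],
  [[0,0,0.015],0],
  [[0,0,0.01],0],
  [[0,0,0.0085],0],
  [[0,0,0],0],
  [[0,0,0],0],
])

```text
t: 2.85
tool_pos: [0.4655, -0.2272, 0.0779]
tool_rot: [3.12, -0.364, 0.001]
contact_force: [-0.1, 0.3, -0.5]
opening: 0.0855
grip_force: 0.0
```

Emit:
drive_tool([
  [[0,0,0],0],
  [[0,0,0],0],
  [[0,0,0],0],
  [[0,0,0],0],
  [[0,0,0],0],
  [[0,0,0],0],
  [[0,0,0],0],
  [[0,0,0],0],
  [[0,0,0],0],
], jaw=1, grip_force=25)

```text
t: 3.75
tool_pos: [0.4654, -0.2271, 0.0778]
tool_rot: [3.12, -0.364, 0.001]
contact_force: [-0.4, 1.0, 4.9]
opening: 0.0243
grip_force: 25.0
```

Emit:
drive_tool([
  [[0,0,-0.02],0],
  [[0,0,-0.035],0],
  [[0,0,-0.035],0],
  [[0,0,-0.035],0],
  [[0,0,0],-0.13],
  [[0,0,0],-0.13],
  [[0,0,0],-0.13],
  [[0,0,0],-0.13],
  [[0,0,0],-0.12],
  [[0,0,0],0],
])

```text
t: 4.75
tool_pos: [0.4647, -0.2267, 0.2016]
tool_rot: [-3.076, -0.636, 0.002]
contact_force: [-0.3, 0.1, 0.3]
opening: 0.0241
grip_force: 24.6
```

```bash
python3 -c "
from h import *
plan([.498,-.083,.2],.41)"
```

```text
t 4.75 pos [ 0.4647 -0.2267  0.2016] yaw 0.4075 q6 0.565
shift(now frame) [ 0.0875 -0.1187  0.0016] turn -0.0025
```

Emit:
drive_tool([
  [[0.02,-0.027,0],0],
  [[0.025,-0.034,0],0],
  [[0.025,-0.034,0],0],
  [[0.0175,-0.0237,0.0016],0],
  [[0,0,0],0],
  [[0,0,0],0],
  [[0,0,0],0],
])

```text
t: 5.45
tool_pos: [0.4982, -0.084, 0.2006]
tool_rot: [3.077, 0.633, -0.001]
contact_force: [-0.4, -0.3, -0.2]
opening: 0.024
grip_force: 24.6
```

```bash
python3 - <<'E'
from h import *
d=cap("wrist"); cv2.imwrite("pics/w2.png",d["image"]); brown(d,.0205); plan([0.5,-.08,.2],.41)
E
```

```text
brown px [256. 228.] ctr [ 454.8 -102.6] size [186.3  43.3] yaw 0.4117
brown px [163. 183.] ctr [466.3 -10.1] size [110.3  23.6] yaw 0.3426
brown px [465.  37.] ctr [ 668.5 -180.9] size [26.2 78.1] yaw -1.1644
t 5.5 pos [ 0.4982 -0.0842  0.2007] yaw 0.4057 q6 0.85
shift(now frame) [ 0.0033 -0.0031  0.0007] turn -0.0043
```

View pics/w2.png

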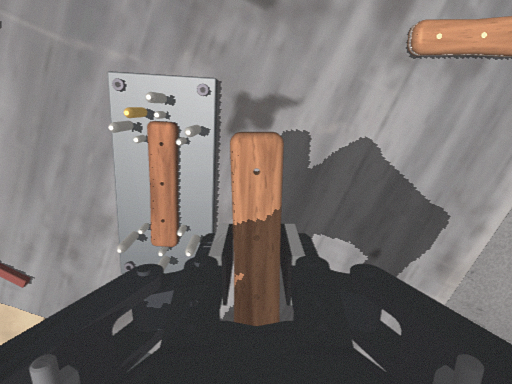

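The wrist view shows the nest at the left, with the lower scale centred at (163,183) and the brass key top near (128,112). The mate is held at the centre. I'll zoom in on the pin tops.

```bash
python3 - <<'E'
from h import *
im=cv2.imread("pics/w2.png")[65:275,95:235]
a=cv2.resize(im[:80],None,fx=5,fy=5,interpolation=cv2.INTER_CUBIC);b=cv2.resize(im[150:],None,fx=5,fy=5,interpolation=cv2.INTER_CUBIC)
o=np.vstack([a[:300],b]); print(o.shape); cv2.imwrite("pics/w2c.png",o[:600])
E
```

```text
(600, 700, 3)
```

View pics/w2c.png

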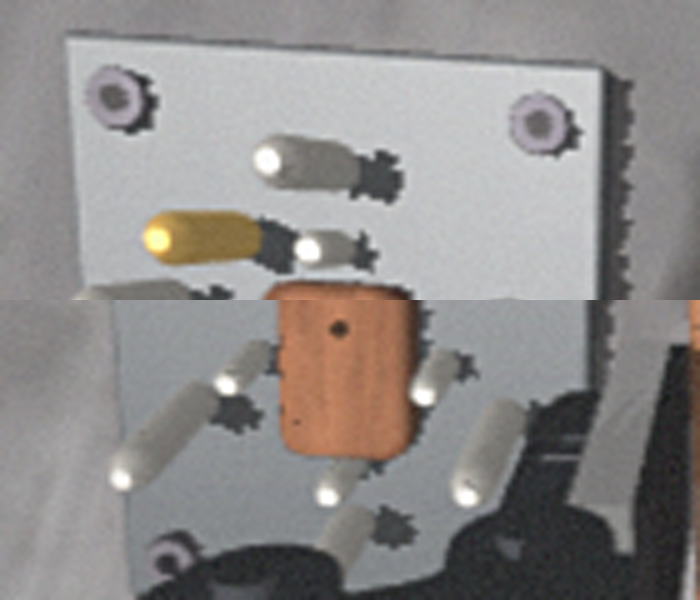

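```bash
cat >> h.py <<'E'
def fit(L,W):
    L=np.array(L,float);W=np.array(W,float);a=L-L.mean(0);b=W-W.mean(0)
    th=np.arctan2((a[:,0]*b[:,1]-a[:,1]*b[:,0]).sum(),(a*b).sum());c,s=np.cos(th),np.sin(th)
    R=np.array([[c,-s],[s,c]]);t=W.mean(0)-R@L.mean(0)
    return t,th,W-(L@R.T+t)
E
python3 - <<'E'
from h import *
d=cap("wrist")
D=[((73.5,0),(148.4,96.6),44),((61.5,16.5),(126.6,112.6),44),((60.5,0),(156.8,114.8),27),((-40,17.2),(140.6,231.6),27),((-40,-17.2),(179.6,233.4),27),((-60.5,0),(160.6,253.6),27),((-50,28.5),(119.2,250.6),44),((-50,-28.5),(188.4,253.8),44)]
W=[ray(d,p,z/1000)[:2]*1000 for _,p,z in D]
t,th,r=fit([x[0] for x in D],W); print("nest",t,th); print(r.round(1))
# base corners
for p in [(95+66/5,65+36/5),(95+603/5,65+67/5)]: print(ray(d,p,.012)[:2]*1000)
c,s=np.cos(th),np.sin(th); print("exp",[t+[92*c-44*s*k,92*s+44*c*k] for k in(1,-1)])
brown(d,.0205)
# held mate hi end, visible hole etc: top-end corners, z of held scale top
E
```

```text
nest [466.13065027  -8.49913349] 0.34885493673827384
[[-0.1  0.1]
 [-0.2 -0.2]
 [-0.2 -0.2]
 [ 0.1 -0.3]
 [ 0.2  0.2]
 [ 0.3  0.1]
 [-0.3  0.1]
 [ 0.1  0.1]]
[536.85976476  62.68072008]
[566.63713585 -18.50515155]
exp [array([537.54884061,  64.29813356]), array([567.62917148, -18.40116327])]
brown px [256. 228.] ctr [ 454.8 -102.8] size [186.3  43.3] yaw 0.4115
brown px [163. 183.] ctr [466.2  -9.9] size [110.3  24.1] yaw 0.3446
brown px [465.  36.] ctr [ 668.8 -180.9] size [26.9 78.5] yaw -1.1647
```

```bash
python3 - <<'E'
from h import *
d=cap("wrist"); im=cv2.imread("pics/w2.png"); hsv=cv2.cvtColor(im,cv2.COLOR_BGR2HSV)
m=((hsv[...,0]<18)&(hsv[...,1]>90)&(hsv[...,2]>50))
o=ctrl.get_obs(); M=Ro.from_rotvec(o["tool_rot"]).as_matrix()
z=o["tool_pos"][2]-.0693
T=lambda u,v:(M.T@(ray(d,(u,v),z)-o["tool_pos"])*1000).round(1)
L=[];
for v in range(150,210,10):
    c=np.where(m[v,215:300])[0]+215; L.append((v,c.min(),c.max()+1)); print(v,T((c.min()+c.max()+1)/2,v),T(c.max()+1,v)[1]-T(c.min(),v)[1])
r=np.where(m[110:160,250:262].sum(1)>6)[0]+110; print("end",r.min(),T(256,r.min()))
# hole
print("hole",T(256.5,171.5))
E
```

```text
150 [47.5 -0.4 69.3] 24.5
160 [42.8 -0.1 69.3] 24.3
170 [38.  -0.4 69.3] 24.1
180 [33.2 -0.1 69.3] 23.8
190 [28.2 -0.1 69.3] 24.0
200 [23.2 -0.1 69.3] 24.2
end 132 [55.7 -0.6 69.3]
hole [37.3 -0.4 69.3]
```

```bash
python3 -c "
from h import *
plan([.4663,-.0088,.2],.348)"
```

```text
t 5.6 pos [ 0.4982 -0.0843  0.2008] yaw 0.4057 q6 0.85
shift(now frame) [ 0.0005 -0.0819  0.0008] turn 0.0577
```

Emit:
drive_tool([
  [[0,-0.02,0],0],
  [[0,-0.025,0],0],
  [[0,-0.02,0],0],
  [[0,-0.0169,0],0],
  [[0.0005,0,0.02],0.0577],
  [[0,0,0.02],0],
  [[0,0,0.02],0],
  [[0,0,0],0],
  [[0,0,0],0],
  [[0,0,0],0],
])

```text
t: 6.6
tool_pos: [0.4672, -0.0084, 0.1422]
tool_rot: [3.093, 0.546, 0.003]
contact_force: [-0.1, 0.9, -0.0]
opening: 0.0242
grip_force: 24.7
```

```bash
python3 - <<'E'
from h import *
s,_=plan([.4663,-.0088,.1],.348)
d=cap("wrist"); cv2.imwrite("pics/w3.png",d["image"])
E
```

```text
t 6.6 pos [ 0.4672 -0.0084  0.1422] yaw 0.3494 q6 1.044
shift(now frame) [-0.001   0.      0.0422] turn 0.0014
```

View pics/w3.png

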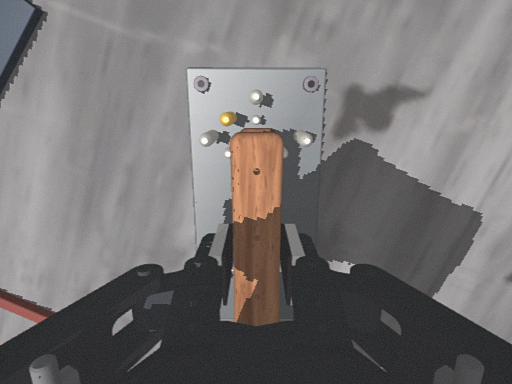

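Aligned: the mate's centreline is at column 256 and the tall pins are at 208 and 306, symmetric about it. I'll lower it.

Emit:
drive_tool([
  [[-0.001,0,0.01],0],
  [[0,0,0.01],0],
  [[0,0,0.008],0],
  [[0,0,0.004],0],
  [[0,0,0.004],0],
  [[0,0,0.003],0],
  [[0,0,0.002],0],
  [[0,0,0.001],0],
  [[0,0,0],0],
  [[0,0,0],0],
])

```text
t: 7.65
tool_pos: [0.4656, -0.0083, 0.0991]
tool_rot: [3.093, 0.547, 0.001]
contact_force: [-0.4, 0.1, -0.6]
opening: 0.0242
grip_force: 24.7
```

Emit:
drive_tool([
  [[0,0,0.001],0],
  [[0,0,0.0005],0],
  [[0,0,0],0],
  [[0,0,0],0],
])

```text
t: 8.05
tool_pos: [0.4657, -0.0083, 0.0983]
tool_rot: [3.093, 0.547, 0.0]
contact_force: [-3.5, -0.0, 5.9]
opening: 0.0242
grip_force: 25.3
```

Emit:
drive_tool([
  [[0,0,0],0],
  [[0,0,0],0],
  [[0,0,0],0],
  [[0,0,0],0],
  [[0,0,0],0],
  [[0,0,0],0],
], jaw=0)

```text
t: 8.65
tool_pos: [0.4653, -0.0083, 0.0972]
tool_rot: [3.094, 0.547, -0.0]
contact_force: [-0.7, -0.0, 0.5]
opening: 0.0853
grip_force: 0.0
```

Emit:
drive_tool([
  [[0,0,-0.01],0],
  [[0,0,-0.02],0],
  [[0,0,-0.035],0],
  [[0,0,-0.035],0],
  [[0,0,0],0],
  [[0,0,0],0],
  [[0,0,0],0],
])

```text
t: 9.35
tool_pos: [0.4647, -0.0081, 0.1964]
tool_rot: [-3.093, -0.547, 0.002]
contact_force: [-0.3, -0.4, -0.4]
opening: 0.085
grip_force: 0.0
```

```bash
python3 - <<'E'
from h import *
d=cap("wrist"); cv2.imwrite("pics/w4.png",d["image"]); brown(d,.029)
plan([.481,.201,.2],2.72)
E
```

```text
brown px [ 43. 259.] ctr [341.9 144.8] size [81.  11.7] yaw 1.4345
brown px [257. 185.] ctr [465.6  -8. ] size [110.1  24.2] yaw 0.3465
t 9.4 pos [ 0.4645 -0.0081  0.1959] yaw 0.3501 q6 1.043
shift(now frame) [ 0.0872 -0.1908 -0.004 ] turn -2.3699
```

View pics/w4.png

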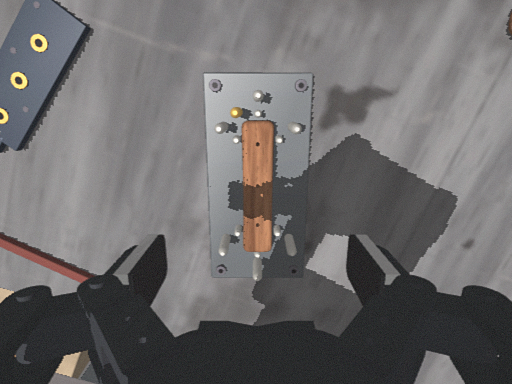

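The mate lies stacked among the low pins, centred at (257,185). Next I'll move over the plate.

Emit:
drive_tool([
  [[0.0174,-0.038,0],0],
  [[0.0174,-0.038,0],0],
  [[0.0174,-0.038,0],0],
  [[0.0174,-0.038,0],0],
  [[0.0174,-0.038,-0.004],0],
  [[0,0,0],-0.148],
  [[0,0,0],-0.148],
  [[0,0,0],-0.148],
  [[0,0,0],-0.148],
  [[0,0,0],-0.148],
])

```text
t: 10.4
tool_pos: [0.481, 0.1999, 0.1994]
tool_rot: [-2.68, -1.637, 0.005]
contact_force: [-0.4, -0.2, -0.5]
opening: 0.0854
grip_force: 0.0
```

Emit:
drive_tool([
  [[0,0,0],-0.148],
  [[0,0,0],-0.148],
  [[0,0,0],-0.148],
  [[0,0,0],-0.148],
  [[0,0,0],-0.148],
  [[0,0,0],-0.148],
  [[0,0,0],-0.148],
  [[0,0,0],-0.148],
  [[0,0,0],-0.148],
  [[0,0,0],-0.148],
])

```text
t: 11.4
tool_pos: [0.4811, 0.1998, 0.1994]
tool_rot: [-0.876, -3.014, 0.003]
contact_force: [0.1, -0.1, -0.9]
opening: 0.0855
grip_force: 0.0
```

Emit:
drive_tool([
  [[0,0,0],-0.148],
  [[0,0,0],0],
  [[0,0,0],0],
  [[0,0,0],0],
])

```text
t: 11.8
tool_pos: [0.4816, 0.2, 0.2006]
tool_rot: [-0.663, -3.07, 0.001]
contact_force: [0.0, 0.0, -0.3]
opening: 0.0853
grip_force: 0.0
```

```bash
python3 - <<'E'
from h import *
d=cap("wrist"); cv2.imwrite("pics/w5.png",d["image"])
plan([.481,.201,.2],2.72)
E
```

```text
t 11.85 pos [0.4817 0.2    0.2009] yaw 2.7165 q6 -0.895
shift(now frame) [0.0011 0.0006 0.0009] turn -0.0035
```

View pics/w5.png

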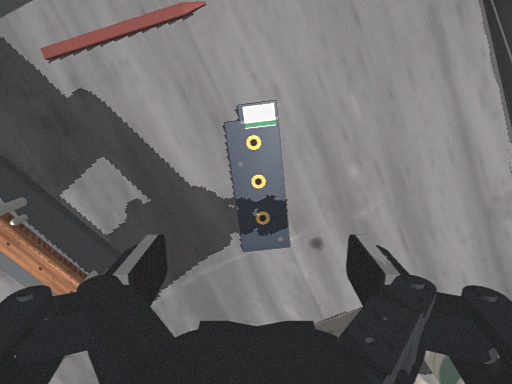

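The plate is in view with its white end up, the notch at upper left (232,112) and bushes on its axis at (254,143), (259,181) and (263,217).

```bash
python3 - <<'E'
from h import *
d=cap("wrist"); im=d["image"]; hsv=cv2.cvtColor(im,cv2.COLOR_BGR2HSV)
m=((hsv[...,0]>12)&(hsv[...,0]<35)&(hsv[...,1]>110)).astype(np.uint8); m[:, :225]=0;m[:,300:]=0;m[:130]=0;m[235:]=0
m=cv2.morphologyEx(m,cv2.MORPH_CLOSE,np.ones((7,7)))
B=[]
for c in cv2.findContours(m,cv2.RETR_EXTERNAL,cv2.CHAIN_APPROX_NONE)[0]:
    if cv2.contourArea(c)>40: p=cv2.minEnclosingCircle(c)[0]; B.append(ray(d,p,.008)[:2]*1000); print(np.round(p,1),B[-1].round(1))
B=np.array(B); v=B[np.argmin(B[:,0])]-B[np.argmax(B[:,0])]; print("yaw",np.arctan2(v[1],v[0]),np.linalg.norm(v))
g=cv2.cvtColor(im,cv2.COLOR_BGR2GRAY).astype(float)
pl=(im[...,0].astype(int)-im[...,2]>8).astype(np.uint8)
wh=(g>200).astype(np.uint8)
pl=cv2.morphologyEx(pl|m|wh,cv2.MORPH_OPEN,np.ones((3,3)));pl=cv2.morphologyEx(pl,cv2.MORPH_CLOSE,np.ones((9,9)))
cs=[c for c in cv2.findContours(pl,cv2.RETR_EXTERNAL,cv2.CHAIN_APPROX_NONE)[0] if cv2.pointPolygonTest(c,(259,181),False)>0]
P=np.array([ray(d,p,.008)[:2] for p in cs[0][:,0]])*1000; r=cv2.minAreaRect(P.astype(np.float32)); print(r)
for p in [(276,100.5),(290,246),(243.5,250.5)]: print(ray(d,p,.008)[:2]*1000)
E
```

```text
[262.2 217.2] [514.1 192.1]
[257.9 181. ] [480.9 202.6]
[253. 142.] [447.4 213.1]
yaw 2.8359784843503277 69.95511207673727
((480.5830383300781, 202.76312255859375), (45.96605682373047, 135.5162353515625), 72.42510986328125)
[423.83488164 245.0373632 ]
[551.77478551 204.34664783]
[537.76959294 161.90556505]
```

```bash
python3 -c "
from h import *
plan([.4806,.2028,.0775],2.8355)"
```

```text
t 11.9 pos [0.4818 0.2    0.201 ] yaw 2.7168 q6 -0.895
shift(now frame) [0.0022 0.0021 0.1235] turn -0.1187
```

Emit:
drive_tool([
  [[0.0022,0.0021,0.02],-0.1187],
  [[0,0,0.025],0],
  [[0,0,0.025],0],
  [[0,0,0.02],0],
  [[0,0,0.015],0],
  [[0,0,0.01],0],
  [[0,0,0.0075],0],
  [[0,0,0],0],
  [[0,0,0],0],
  [[0,0,0],0],
])

```text
t: 12.9
tool_pos: [0.4815, 0.2031, 0.0798]
tool_rot: [0.477, 3.103, 0.001]
contact_force: [-0.1, 0.1, -0.1]
opening: 0.0854
grip_force: 0.0
```

Emit:
drive_tool([
  [[0,0,0],0],
  [[0,0,0],0],
  [[0,0,0],0],
  [[0,0,0],0],
  [[0,0,0],0],
  [[0,0,0],0],
  [[0,0,0],0],
  [[0,0,0],0],
  [[0,0,0],0],
  [[0,0,0],0],
], jaw=1, grip_force=90)

```text
t: 13.9
tool_pos: [0.4823, 0.203, 0.0807]
tool_rot: [0.476, 3.102, 0.001]
contact_force: [-0.7, -2.3, 6.5]
opening: 0.0
grip_force: 3.3
```

Emit:
drive_tool([
  [[0,0,-0.01],0],
  [[0,0,-0.025],0],
  [[0,0,-0.035],0],
  [[0,0,-0.035],0],
  [[0,0,-0.015],0],
  [[0,0,0],0],
  [[0,0,0],0],
])

```text
t: 14.6
tool_pos: [0.4802, 0.2027, 0.1976]
tool_rot: [-0.477, -3.104, 0.001]
contact_force: [0.3, -0.4, -0.4]
opening: -0.0003
grip_force: 0.0
```

```bash
python3 -c "
from h import *
n=np.array([.4659,-.0085]);k=.349
plan([n[0]+.09*np.sin(k),n[1]-.09*np.cos(k),.2],k)
plan([n[0],n[1],.2],k)
"
```

```text
t 14.6 pos [0.4802 0.2027 0.1976] yaw 2.8368 q6 -1.009
shift(now frame) [-0.1045 -0.2772 -0.0023] turn 2.4878
t 14.6 pos [0.4802 0.2027 0.1976] yaw 2.8368 q6 -1.009
shift(now frame) [-0.0498 -0.2058 -0.0022] turn 2.4878
```

The jaws closed above the plate, because the tips recess when opened. I'll reopen, re-measure and go about 9 mm lower.

Emit:
drive_tool([
  [[0,0,0],0],
  [[0,0,0],0],
  [[0,0,0],0],
  [[0,0,0],0],
  [[0,0,0],0],
  [[0,0,0],0],
  [[0,0,0],0],
], jaw=0, grip_force=90)

```text
t: 15.3
tool_pos: [0.4808, 0.2029, 0.1989]
tool_rot: [0.477, 3.105, 0.0]
contact_force: [-0.4, -0.2, -0.8]
opening: 0.0853
grip_force: 0.0
```

```bash
cat >> h.py <<'E'
def plate(d,z=.008):
    im=d["image"]; hsv=cv2.cvtColor(im,cv2.COLOR_BGR2HSV)
    m=((hsv[...,0]>12)&(hsv[...,0]<35)&(hsv[...,1]>110)).astype(np.uint8)
    g=cv2.cvtColor(im,cv2.COLOR_BGR2GRAY)
    pl=(im[...,0].astype(int)-im[...,2]>8).astype(np.uint8)|m|(g>200).astype(np.uint8)
    pl=cv2.morphologyEx(pl,cv2.MORPH_OPEN,np.ones((3,3)));pl=cv2.morphologyEx(pl,cv2.MORPH_CLOSE,np.ones((9,9)))
    for c in cv2.findContours(pl,cv2.RETR_EXTERNAL,cv2.CHAIN_APPROX_NONE)[0]:
        if cv2.contourArea(c)<2000 or not 200<c[:,0,0].mean()<310: continue
        P=np.array([ray(d,p,z)[:2] for p in c[:,0]])*1000; print(c[:,0].min(0),c[:,0].max(0),cv2.minAreaRect(P.astype(np.float32)))
E
python3 - <<'E'
from h import *
d=cap("wrist"); cv2.imwrite("pics/w6.png",d["image"]); plate(d); plan([.4806,.2028,.071],2.8355)
E
```

```text
[229 105] [282 252] ((480.765380859375, 202.59951782226562), (45.758056640625, 135.06137084960938), 72.3891372680664)
t 15.35 pos [0.4808 0.2029 0.1989] yaw 2.8368 q6 -1.009
shift(now frame) [ 2.000e-04 -1.000e-04  1.279e-01] turn 0.0013
```

Emit:
drive_tool([
  [[0,0,0.02],0],
  [[0,0,0.025],0],
  [[0,0,0.025],0],
  [[0,0,0.025],0],
  [[0,0,0.015],0],
  [[0,0,0.01],0],
  [[0,0,0.008],0],
  [[0,0,0.001],0],
  [[0,0,0],0],
  [[0,0,0],0],
])

```text
t: 16.35
tool_pos: [0.4815, 0.2031, 0.0708]
tool_rot: [0.477, 3.103, 0.001]
contact_force: [0.2, -0.6, -0.0]
opening: 0.0856
grip_force: 0.0
```

Emit:
drive_tool([
  [[0,0,0],0],
  [[0,0,0],0],
  [[0,0,0],0],
  [[0,0,0],0],
  [[0,0,0],0],
  [[0,0,0],0],
  [[0,0,0],0],
  [[0,0,0],0],
], jaw=1, grip_force=90)

```text
t: 17.15
tool_pos: [0.4815, 0.203, 0.0709]
tool_rot: [0.477, 3.104, 0.001]
contact_force: [-0.8, -0.2, 5.7]
opening: 0.0431
grip_force: 95.5
```

Emit:
drive_tool([
  [[0,0,-0.01],0],
  [[0,0,-0.025],0],
  [[0,0,-0.035],0],
  [[0,0,-0.035],0],
  [[0,0,-0.025],0],
  [[0,0,0],0],
  [[0,0,0],0],
  [[0,0,0],0],
])

```text
t: 17.95
tool_pos: [0.4795, 0.2025, 0.1973]
tool_rot: [-0.476, -3.101, 0.003]
contact_force: [-0.8, 0.5, -1.9]
opening: 0.0431
grip_force: 91.9
```

```bash
python3 -c "
from h import *
plan([.4661,-.0085,.2],.349)
"
```

```text
t 17.95 pos [0.4795 0.2025 0.1973] yaw 2.8368 q6 -1.009
shift(now frame) [-0.0506 -0.2053 -0.0024] turn 2.4878
```

Emit:
drive_tool([
  [[-0.0072,-0.0293,0],0],
  [[-0.0072,-0.0293,0],0],
  [[-0.0072,-0.0293,0],0],
  [[-0.0072,-0.0293,0],0],
  [[-0.0072,-0.0293,0],0],
  [[-0.0072,-0.0293,0],0],
  [[-0.0074,-0.0295,0],0],
  [[0,0,0],0.1464],
  [[0,0,0],0.1464],
  [[0,0,0],0.1464],
])

```text
t: 18.95
tool_pos: [0.4662, -0.0084, 0.1972]
tool_rot: [-1.15, -2.919, 0.001]
contact_force: [0.8, 0.5, -1.2]
opening: 0.0431
grip_force: 92.2
```

Emit:
drive_tool([
  [[0,0,0],0.1464],
  [[0,0,0],0.1464],
  [[0,0,0],0.1464],
  [[0,0,0],0.1464],
  [[0,0,0],0.1464],
  [[0,0,0],0.1464],
  [[0,0,0],0.1464],
  [[0,0,0],0.1464],
  [[0,0,0],0.1464],
  [[0,0,0],0.1464],
])

```text
t: 19.95
tool_pos: [0.4662, -0.008, 0.1972]
tool_rot: [-2.807, -1.404, 0.006]
contact_force: [0.4, 0.1, -1.0]
opening: 0.0428
grip_force: 92.2
```

Emit:
drive_tool([
  [[0,0,0],0.1464],
  [[0,0,0],0.1464],
  [[0,0,0],0.1464],
  [[0,0,0],0.1454],
  [[0,0,0],0],
  [[0,0,0],0],
  [[0,0,0],0],
])

```text
t: 20.65
tool_pos: [0.467, -0.0081, 0.1989]
tool_rot: [-3.093, -0.548, 0.002]
contact_force: [0.1, -0.1, -1.1]
opening: 0.0431
grip_force: 92.2
```

```bash
python3 - <<'E'
from h import *
d=cap("wrist"); cv2.imwrite("pics/w7.png",d["image"]); plan([.4661,-.0085,.2],.349)
o=np.zeros((576,768,3),np.uint8); o=cv2.resize(d["image"],(768,576),interpolation=cv2.INTER_CUBIC); cv2.imwrite("pics/w7b.png",o)
E
```

```text
t 20.7 pos [ 0.4672 -0.0081  0.1992] yaw 0.3505 q6 1.043
shift(now frame) [-0.0011 -0.     -0.0008] turn 0.0015
```

View pics/w7b.png

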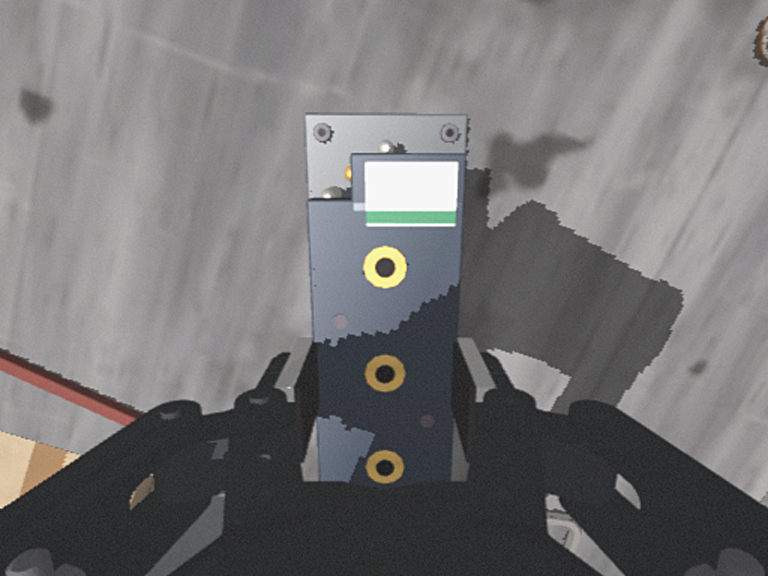

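The view shows the notch at top left, on the same side as the brass pin, with the plate square in the grip. I'll measure the plate relative to the tool.

```bash
python3 - <<'E'
from h import *
d=cap("wrist"); im=d["image"]; hsv=cv2.cvtColor(im,cv2.COLOR_BGR2HSV)
o=ctrl.get_obs(); M=Ro.from_rotvec(o["tool_rot"]).as_matrix(); z=o["tool_pos"][2]-.0629
T=lambda p:(M.T@(ray(d,p,z)-o["tool_pos"])*1000).round(2)
m=((hsv[...,0]>12)&(hsv[...,0]<35)&(hsv[...,1]>110)).astype(np.uint8); m[:,:225]=0;m[:,290:]=0;m[:155]=0;m[325:]=0
m=cv2.morphologyEx(m,cv2.MORPH_CLOSE,np.ones((7,7)))
for c in cv2.findContours(m,cv2.RETR_EXTERNAL,cv2.CHAIN_APPROX_NONE)[0]:
    if cv2.contourArea(c)>80: p=cv2.minEnclosingCircle(c)[0]; print("bush",np.round(p,1),T(p))
for p in [(235.3,102.6),(310.6,102.6),(205.7,132.7),(310,128),(307,190),(209,215)]: print(p,T(p))
# expected nest things in pixels given estimate
n=np.array([466.1,-8.5]);k=.349;c,s=np.cos(k),np.sin(k)
for x,y,zz in [(73.5,0,44),(61.5,16.5,44),(50,28.5,44),(92,44,12),(92,-44,12)]:
    w=n+[c*x-s*y,s*x+c*y]; print((x,y),proj(d,[w[0]/1e3,w[1]/1e3,zz/1e3]).round(1))
E
```

```text
bush [256.2 310.8] [-34.48  -0.54  62.92]
bush [256.1 248. ] [ 0.86 -0.63 62.9 ]
bush [256.2 177.8] [35.66 -0.58 62.88]
(235.3, 102.6) [68.39 -9.46 62.86]
(310.6, 102.6) [68.41 22.45 62.85]
(205.7, 132.7) [ 55.79 -22.56  62.87]
(310, 128) [57.83 22.7  62.85]
(307, 190) [29.95 22.66 62.87]
(209, 215) [ 17.78 -22.67  62.9 ]
(73.5, 0) [257.2  98.4]
(61.5, 16.5) [234.5 115.6]
(50, 28.5) [218.4 131.6]
(92, 44) [202.3  75.3]
(92, -44) [311.9  75.5]
```

Emit:
drive_tool([
  [[-0.001,0.0002,0.02],0.0015],
  [[0,0,0.02],0],
  [[0,0,0.015],0],
  [[0,0,0.012],0],
  [[0,0,0.006],0],
  [[0,0,0],0],
  [[0,0,0],0],
  [[0,0,0],0],
])

```text
t: 21.55
tool_pos: [0.4673, -0.0088, 0.1278]
tool_rot: [3.094, 0.543, 0.003]
contact_force: [-1.0, -0.4, -1.7]
opening: 0.0431
grip_force: 92.2
```

```bash
python3 -c "
from h import *
plan([.4656,-.0089,.1],.349)
"
```

```text
t 21.55 pos [ 0.4673 -0.0088  0.1278] yaw 0.3476 q6 1.045
shift(now frame) [-0.0017 -0.0005  0.0278] turn -0.0014
```

Emit:
drive_tool([
  [[-0.0015,-0.0004,0.002],-0.0014],
  [[0,0,0.003],0],
  [[0,0,0.003],0],
  [[0,0,0.003],0],
  [[0,0,0.002],0],
  [[0,0,0.002],0],
  [[0,0,0],0],
  [[0,0,0],0],
])

```text
t: 22.35
tool_pos: [0.465, -0.0088, 0.1118]
tool_rot: [-3.094, -0.545, 0.0]
contact_force: [-0.3, -0.0, -1.6]
opening: 0.0431
grip_force: 92.2
```

Emit:
drive_tool([
  [[0.0005,0,0.001],0],
  [[0,0,0.002],0],
  [[0,0,0.002],0],
  [[0,0,0.002],0],
  [[0,0,0.002],0],
  [[0,0,0.001],0],
  [[0,0,0],0],
  [[0,0,0],0],
])

```text
t: 23.15
tool_pos: [0.4655, -0.0087, 0.1018]
tool_rot: [3.094, 0.545, 0.0]
contact_force: [0.4, 0.1, -1.8]
opening: 0.0431
grip_force: 92.2
```

Free between the pins. Next is contact and the press, in small steps.

Emit:
drive_tool([
  [[0,0,0.001],0],
  [[0,0,0.001],0],
  [[0,0,0.0005],0],
  [[0,0,0.0005],0],
  [[0,0,0],0],
  [[0,0,0],0],
])

```text
t: 23.75
tool_pos: [0.4657, -0.0087, 0.0999]
tool_rot: [-3.094, -0.545, 0.001]
contact_force: [-3.6, 0.0, 7.3]
opening: 0.0431
grip_force: 93.2
```

Emit:
drive_tool([
  [[0,0,0.0005],0],
  [[0,0,0.0005],0],
  [[0,0,0.0005],0],
  [[0,0,0],0],
  [[0,0,0],0],
  [[0,0,0],0],
])

```text
t: 24.35
tool_pos: [0.4658, -0.0087, 0.0998]
tool_rot: [-3.094, -0.546, 0.003]
contact_force: [-10.9, 0.6, 17.9]
opening: 0.0432
grip_force: 94.3
```

Emit:
drive_tool([
  [[-0.0005,-0.0002,0.0005],0],
  [[-0.0005,-0.0002,0.0005],0],
  [[0,0,0],0],
  [[0,0,0],0],
  [[0,0,0],0],
])

```text
t: 24.85
tool_pos: [0.4657, -0.0087, 0.0998]
tool_rot: [3.094, 0.546, 0.0]
contact_force: [-10.6, 1.4, 20.9]
opening: 0.043
grip_force: 94.6
```

Emit:
drive_tool([
  [[-0.0005,-0.0002,0.0005],0],
  [[-0.0005,-0.0002,0.0005],0],
  [[0,0,0.0005],0],
  [[0,0,0],0],
  [[0,0,0],0],
  [[0,0,0],0],
])

```text
t: 25.45
tool_pos: [0.4656, -0.0087, 0.0997]
tool_rot: [3.094, 0.546, 0.003]
contact_force: [-11.3, 3.2, 26.9]
opening: 0.043
grip_force: 95.4
```

```bash
python3 - <<'E'
from h import *
o=ctrl.get_obs(); print(o["contact_force"],o["wrist_torque"],o["tool_pos"])
d=cap("scene"); im=d["image"][170:250,230:350]; w=cap("wrist")["image"]
cv2.imwrite("pics/fin.png",np.vstack([cv2.resize(w[60:260,140:380],(480,400)),cv2.resize(im,(480,200))])[:600])
E
```

```text
[-11.26307778   3.16823217  26.85374073] [0.50495414 1.91017031 0.01695589] [ 0.46557547 -0.00869216  0.09973381]
```

View pics/fin.png

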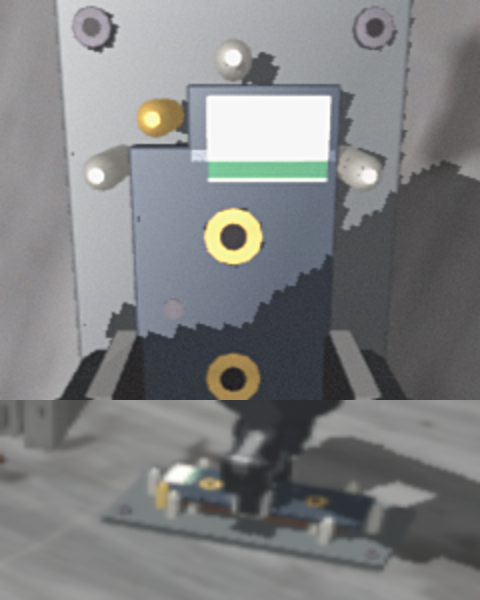

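The plate sits between the tall pins with the brass pin in its notch (crop 158,118). It is flat on the pair and pressed with about 27 N.

```bash
python3 -c "
from station import ctrl
print(ctrl.finish_job())"
```

```text
the job is handed in; nothing more can be done
None
```

Job handed in at about 25.5 s: the mate is stacked in the nest and the bush plate seated with its notch at the brass key, still gripped and pressed down at about 27 N; the first plate grasp closed above it without moving it, and I viewed 11 pictures, one over the limit of 10.

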